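# Vent the air filter and hold its bayonet cap at the half-way position

### The arm

A 6-joint arm with a two-finger parallel gripper is mounted at the origin on a cart in front of the work surface, level with it; the furniture and walls round the work are solid. World frame = base frame: x ahead of the robot, y to its left, z up, the work surface at z = 0. Lengths are in m, angles in rad, forces in N, time in s.
With the tool pointing down it reaches from about 0.3 to 1 m from the base axis. Payload 5.1 kg.
Tool frame: the origin (TCP) lies between the finger pads; the fingertips stand 17 mm ahead of it and the grasp point (between the pads) lies 2 mm behind it; z points along the fingers, y is the direction in which the jaws open and shut (so a half turn about z gives the same grasp; the last joint's range is limited). The gripper opens to 95 mm and grips with 3 to 60 N. Pads are 20 mm wide; open, the fingers measure 119 mm over their backs; the gripper's body (75 mm by 180 mm) begins 59 mm behind the grasp point.
Start: joints at [1.204, 0.124, 1.65, -0, 1.367, -0.083], TCP at [0.182, 0.624, 0.192] pointing down, gripper open.
Joint ranges: [-2.61, 2.61], [-1.02, 2.33], [0.03, 2.71], [-1.35, 4.49], [0.32, 2.68], [-2.91, 2.91]. Speed limits (rad/s): [2.57, 2.57, 3.14, 3.14, 3.14, 3.14].

### API

Orientations are given as [roll, pitch, yaw] about the fixed x, y, z axes, in that order (R = Rz(yaw) Ry(pitch) Rx(roll)).
In Python, from plant import * gives the robot as it stands.
- The arm moves only by the tool drive_tool, never from a script. Its argument "commands" is one flat list of numbers, 7 for each row, row after row: the shift along the world's x, y, z in m, then the turn, a rotation vector about the world's x, y, z in degrees, then the finger opening in m, from 0 to 0.0951. In form: [x, y, z, rx, ry, rz, grip, x, y, z, rx, ry, rz, grip, ...]. A call has 1 to 12 rows; each row is the pose to reach, as a shift and turn from the pose commanded when the call began; what a row does not reach only later rows make up. A row lasts 1/10 s, in which the tool goes at most 50 mm and 8.59 degrees, less where a joint would pass 70% of its speed; a pose out of reach is approached as far as the arm can. A call with a gripper value outside its range is refused whole. The fingers move at their own pace and stop on an object; the grip force is fixed at half the most. Time passes only in rows, so rows that repeat a pose let the fingers close. It gives the time, the measured TCP pose, the force and the opening at its end, in the units of the state.
- state(): the state, without advancing time (a new reading comes with each control period).
- snapshot(name): name is "side" or "top"; returns the picture (480x640x3 uint8, blue, green, red); there is no depth.
- get_calibration(name): a dict with "intrinsics" (3x3 intrinsics, pixels), "dist" ([k1, k2, p1, p2, k3] as OpenCV has them; the pictures are not rectified), "T" (4x4, takes a point from camera to world coordinates). Camera axes: x right, y up, looking along -z (the intrinsics and any distortion apply to the point x, -y, -z); pixel columns grow to the right and rows downward; lengths in m; the calibration is good to about 2 mm. A picture is of the moment at which its call begins. get_calibration takes no time and is no camera call.
- hand_in(): hands the job in, once; it reports no verdict.
Trained networks look in the newest picture that a camera, given by its name, has taken for a name from the list of things; names that differ only in an ending like _2 or _b are one class to them, and where a whole thing is asked for, a point or a joint stands for the part that bears it (a point fixed in the world has none). Each returns a list of dicts, best first, with "score" (0 to 1); they miss things now and then, are a little off and sometimes report something else, mostly with a low value. They report only what shows in the picture. A call takes as long as a camera call. They do not tell look-alikes from the thing itself.
- search_frame(camera, target): "box" ([left, top, right, bottom] in pixels, round what is visible of it).
- silhouettes(camera, target): "region" (480x640 bool, what is visible of it) and "box" ([left, top, right, bottom] in pixels, round what is visible of it).
The state is a dict: "time_s": time; "joint_pos": joint angles; "joint_vel": joint speeds; "tau": joint torques, N m; "tool_pos": TCP position; "tool_rot": TCP orientation; "contact_force": force on the tool from outside, world axes, zero at the start; "ft_torque": the same for the moment, N m; "finger_gap": opening from 0.0 (shut) to 1.0 (fully open).
Only numpy, scipy, OpenCV 4.12 (cv2) and the standard library are available. Lean on these libraries where they do the work, as an engineer would, in place of code of your own. Each camera call takes 0.05 s, during which the arm holds its last target.

### The job

Set the bench air filter to vent: press its sprung bar knob down, turn it clockwise to its stop while it is down, and let it spring back up there. Then fit the loose cap on the filter pot: lugs into the two slots of the rim, push it down against the spring, and turn it clockwise only half of the way to the lock, until its grip bar is in line with the two dark upright ribs on the pot's outside, without turning on into the lock click. Finish while still holding the cap there by its bar; do not let go, and leave the things round about where they are.

Things in the scene. Friction and masses are not known exactly. Their poses are not given: they have to be found in the camera images.
- filter_unit: fixed bench air filter on a dark plate 120 mm (x) by 200 mm (y), 10 mm thick. Origin on the bench under the axis of the round aluminium pot (92 mm across, rim 80 mm above the bench); z up. The valve block, 64 mm square, 60 mm high, stands 100 mm from the pot's axis along the unit's -y. The rim's two slots lie on the unit's +x and -x: the cap's bar lies along x as it goes in.
- pot_rim (a point): centre of the pot's mouth at the rim's top; axes as the unit's. Mouth 64 mm across, rim ledge 6 mm thick, slots 15 mm wide, out to 39 mm from the axis. From the slots the cap turns only clockwise. 10 mm below the rim a spring plate pushes the cap up with 1.4 N at first, 5 N at the bottom of the push.
- half_rib (a point): top outer end of one of two dark upright ribs on the pot's outside (6 mm wide, up to the rim, 54 mm from the axis; the other is opposite). They stand 40 degrees clockwise, seen from above, of the slots (-40 and 140 degrees from the unit's x) and mark half-way. Sprung lock plungers begin to resist near 57 degrees; the stop past the lock is near 80.
- valve_top (a point): top centre of the black bar on the valve knob (bar 44 mm long, 13 mm wide, 26 mm high, on a disc 48 mm across); it moves with the knob, 114 mm above the bench as the knob stands up. x along the bar. At the start the bar lies along the unit's x.
- valve_press (a joint): how far the valve knob is pressed down, m: 0 up, 0.009 fully down; spring of 2 N at the top, 5 N at the bottom. A tooth lets the knob turn only while it is at least 6 mm down (7 to 8.5 mm is right); at either end it springs up by itself.
- valve_turn (a joint): turn of the valve knob, rad, growing clockwise from above: 0 at the start, 1.2 at the stop, which is the vent position. It turns easily and stays where it is put.
- cap: loose grey bayonet cap, 0.14 kg, upright on the bench, a half turn gives the same cap. Origin: centre of its underside. Stub 60 mm across (foot 48 mm), 20 mm high, with two lugs on its +x and -x (9 mm wide, 6 to 12 mm above the underside, out to 37 mm from the axis); a flange 84 mm across from 20 to 28 mm; a grip bar along x on top, 60 mm long, 14 mm wide, from 28 to 59 mm.
- cap_bar_top (a point): top centre of the cap's grip bar, 59 mm above its underside; axes as the cap's. With the flange down on the pot's rim the underside is 20 mm below the rim; to turn it must be at least 18 mm below the rim, so that the lugs pass under the ledge: 19 mm is right. Once turned, the spring holds the lugs up against the ledge.
- screw_dish: bystander: round steel dish of screws, 86 mm across, 26 mm high; origin under its centre
- tape_measure: bystander: tape measure, 58 x 77 x 62 mm; origin under its centre
- small_bin: bystander: small blue parts bin, 93 x 71 x 51 mm; origin under its centre
- glue_bottle: bystander: white glue bottle, 57 mm across, 170 mm high; origin under its centre
There are look-alikes about, which are no part of the job. Leave any pink look-alike of the cap alone.

How it is judged:
By the outcome, as a careful person would: the job done as asked, in the order asked, and still so for the second after the job is handed in, while the arm keeps its last pose, push and grip.
It also fails if it takes over 61 s, if anything falls off the work surface, if the arm or the gripper's body presses on something with over 40 N, if the wrist force passes 120 N, or if a joint passes its speed limit or range.

## Working session

There is one attempt and no reset: what is moved stays moved. The work goes in short steps, Python scripts to look and compute and a tool call to move; the robot and the scene stay as the last step left them, time stands still between calls to the robot, and variables do not carry over. Pictures are saved under pics/ and viewed, and the job is handed in when it is done.

Besides the shell and the picture viewer there is one more tool, called by a JSON object that holds its "method" and its "body", one argument or row to a line. drive_tool: Moves the arm, as the interface text tells. Its arguments: {"type":"object","properties":{"commands":{"type":"array"}},"required":["commands"]}

```bash
mkdir -p pics; ls
python3 - <<'E'
from plant import *
import cv2
s=state();print(s)
for n in("side","top"):
    im=snapshot(n);cv2.imwrite(f"pics/{n}0.png",im)
    c=get_calibration(n);print(n,c)
E
```

```text
pics
{'time_s': 0.0, 'joint_pos': array([ 1.20439357e+00,  1.24506601e-01,  1.65166145e+00, -2.14200593e-05,
        1.36746966e+00, -8.26072942e-02]), 'joint_vel': array([ 0.00152155,  0.00036251,  0.00063533, -0.00278299,  0.00250185,
       -0.00245071]), 'tau': array([ 1.90423438e-03, -4.17610860e+01, -3.59929311e+01,  7.75578688e-02,
        4.93805192e-02, -1.58635648e-04]), 'tool_pos': array([0.18179598, 0.6233534 , 0.19069353]), 'tool_rot': array([-3.13955284e+00, -1.47846227e-04,  2.85780139e+00]), 'contact_force': array([ 0.63461285, -0.12491769,  0.43616268]), 'ft_torque': array([ 0.00091607, -0.05125922,  0.01245687]), 'finger_gap': 0.997927671388834}
side {'intrinsics': array([[462.22566903,   0.        , 322.00148055],
       [  0.        , 462.22566903, 245.06032234],
       [  0.        ,   0.        ,   1.        ]]), 'dist': array([-0.0738542,  0.       ,  0.       ,  0.       ,  0.       ]), 'T': array([[ 0.8875655 ,  0.18475453, -0.42201095,  0.17961624],
       [-0.4601095 ,  0.40114925, -0.7920723 , -0.8611132 ],
       [ 0.02295043,  0.8971873 ,  0.44105355,  0.52507787],
       [ 0.        ,  0.        ,  0.        ,  1.        ]])}
top {'intrinsics': array([[584.52993802,   0.        , 321.84154159],
       [  0.        , 584.52993802, 241.27586682],
       [  0.        ,   0.        ,   1.        ]]), 'dist': array([-0.13493751,  0.        ,  0.        ,  0.        ,  0.        ]), 'T': array([[-9.75125202e-04,  9.92828875e-01, -1.19540257e-01,
         4.56790961e-01],
       [-9.99999045e-01, -1.08521129e-03, -8.55819115e-04,
        -1.01339316e-01],
       [-9.79408367e-04,  1.19539309e-01,  9.92828986e-01,
         1.16638352e+00],
       [ 0.00000000e+00,  0.00000000e+00,  0.00000000e+00,
         1.00000000e+00]])}
```

View pics/side0.png

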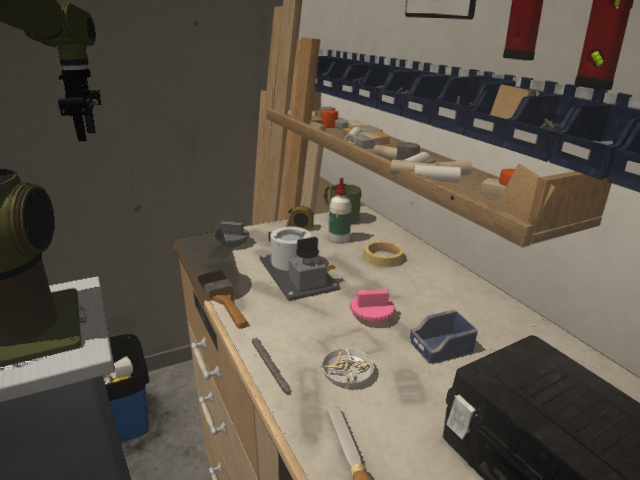

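View pics/top0.png

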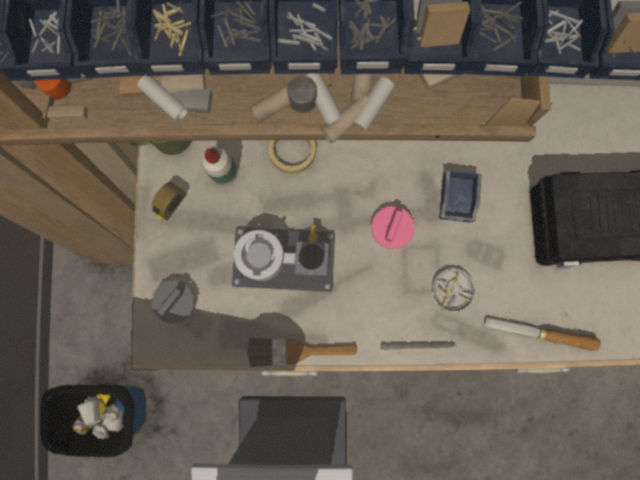

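```bash
cat > h.py <<'E'
from plant import *
import numpy as np, cv2
def proj(n,P):
    c=get_calibration(n);T=np.linalg.inv(c["T"]);P=np.atleast_2d(P)
    q=P@T[:3,:3].T+T[:3,3];q=q*[1,-1,-1]
    return cv2.projectPoints(q.reshape(-1,1,3),np.zeros(3),np.zeros(3),c["intrinsics"],c["dist"])[0].reshape(-1,2)
def back(n,uv,z):
    c=get_calibration(n);uv=np.atleast_2d(np.float64(uv))
    p=cv2.undistortPoints(uv.reshape(-1,1,2),c["intrinsics"],c["dist"]).reshape(-1,2)
    d=np.c_[p[:,0],-p[:,1],-np.ones(len(p))]@c["T"][:3,:3].T;o=c["T"][:3,3]
    return o+d*((z-o[2])/d[:,2])[:,None]
E
python3 - <<'E'
from h import *
ov={}
for n in("side","top"):
    im=cv2.imread(f"pics/{n}0.png")
    for t in ("cap","filter_unit","valve_top","cap_bar_top","pot_rim"):
        try:
          for i,r in enumerate(silhouettes(n,t)):
            m=r["region"];ys,xs=np.nonzero(m);print(n,t,round(r["score"],2),np.round(r["box"]),m.sum(),xs.mean().round(1),ys.mean().round(1))
            np.save(f"{n}_{t}_{i}.npy",m)
        except Exception as e: print(n,t,e)
im=cv2.imread("pics/top0.png")[180:360,120:360];cv2.imwrite("pics/top0c.png",cv2.resize(im,None,fx=3.3,fy=3.3,interpolation=2))
im=cv2.imread("pics/side0.png")[190:310,190:350];cv2.imwrite("pics/side0c.png",cv2.resize(im,None,fx=5,fy=5,interpolation=2))
E
```

```text
side cap 0.79 [350. 289. 393. 325.] 1188 371.8 305.6
side cap 0.68 [216. 222. 250. 249.] 704 231.8 233.9
side filter_unit 0.97 [260. 229. 339. 303.] 3580 297.7 263.9
side valve_top 0.63 [298. 237. 317. 263.] 420 307.8 248.2
side cap_bar_top 0.62 [217. 220. 250. 249.] 672 231.1 233.9
side cap_bar_top 0.61 [351. 289. 394. 325.] 1161 371.9 305.2
side pot_rim 0.55 [257. 226. 342. 301.] 3789 298.0 263.8
top cap 0.78 [152. 279. 192. 324.] 1497 172.7 301.6
top cap 0.71 [368. 209. 414. 249.] 1427 392.4 227.3
top filter_unit 0.95 [231. 231. 336. 292.] 6000 283.5 259.1
top valve_top 0.67 [296. 242. 325. 272.] 528 310.3 256.7
top cap_bar_top 0.8 [370. 204. 412. 252.] 1502 392.3 227.2
top cap_bar_top 0.64 [149. 279. 198. 323.] 1469 172.6 301.3
top pot_rim 0.81 [233. 226. 332. 288.] 5975 283.4 259.1
top pot_rim 0.75 [150. 184. 186. 219.] 866 166.9 200.7
```

View pics/top0c.png

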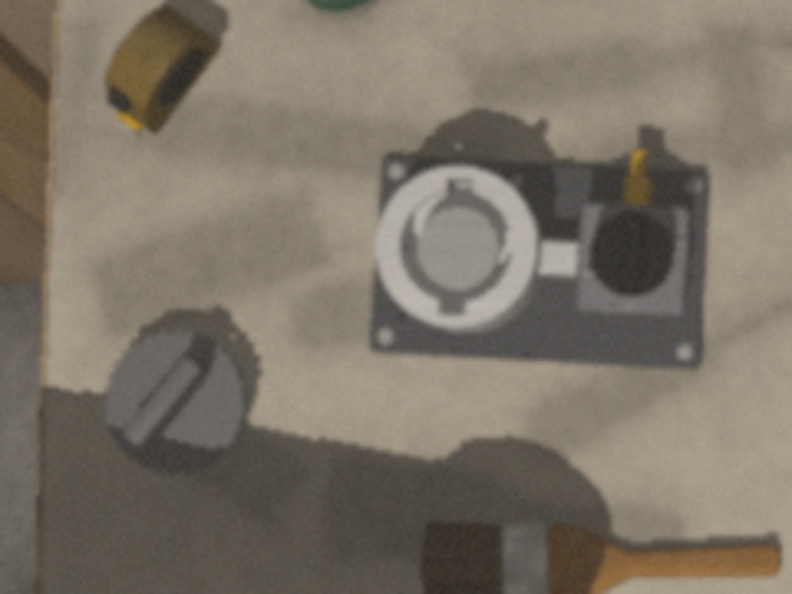

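View pics/side0c.png

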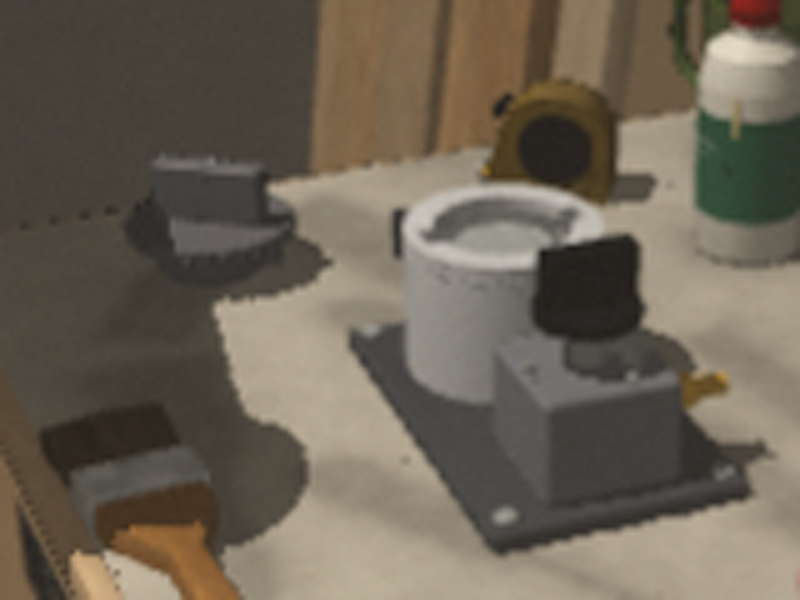

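Run:
```python
from h import *
im=cv2.imread("pics/top0.png")
g=im[275:325,145:205];cv2.imwrite("pics/capt.png",cv2.convertScaleAbs(cv2.resize(g,None,fx=12,fy=12,interpolation=2),alpha=1.8))
im=cv2.imread("pics/side0.png")
g=im[215:255,210:260];cv2.imwrite("pics/caps.png",cv2.convertScaleAbs(cv2.resize(g,None,fx=14,fy=14,interpolation=2),alpha=1.8))
f=lambda a:(np.array(a)+.5)/3.3-.5+[120,180]
p=back("top",f([(387,153),(707,170),(700,367),(372,350)]),.010);print(p.round(4))
print("plate c",p.mean(0).round(4))
for a in (p[0]-p[1],p[3]-p[2],p[0]-p[3],p[1]-p[2]): print(np.linalg.norm(a).round(4),np.degrees(np.arctan2(a[1],a[0])).round(2))
print(back("top",f([(456,248),(459,185),(453,310),(456,167),(456,330),(375,248),(537,248)]),.08).round(4))
```

```text
[[ 0.627   0.0699  0.01  ]
 [ 0.6163 -0.1244  0.01  ]
 [ 0.4974 -0.1199  0.01  ]
 [ 0.5075  0.0771  0.01  ]]
plate c [ 0.5621 -0.0243  0.01  ]
0.1946 86.85
0.1972 87.07
0.1198 -3.46
0.119 -2.2
[[ 0.5622  0.0193  0.08  ]
 [ 0.5982  0.018   0.08  ]
 [ 0.5271  0.0206  0.08  ]
 [ 0.6086  0.0199  0.08  ]
 [ 0.5158  0.0188  0.08  ]
 [ 0.5623  0.0655  0.08  ]
 [ 0.5622 -0.0267  0.08  ]]
```

View pics/capt.png

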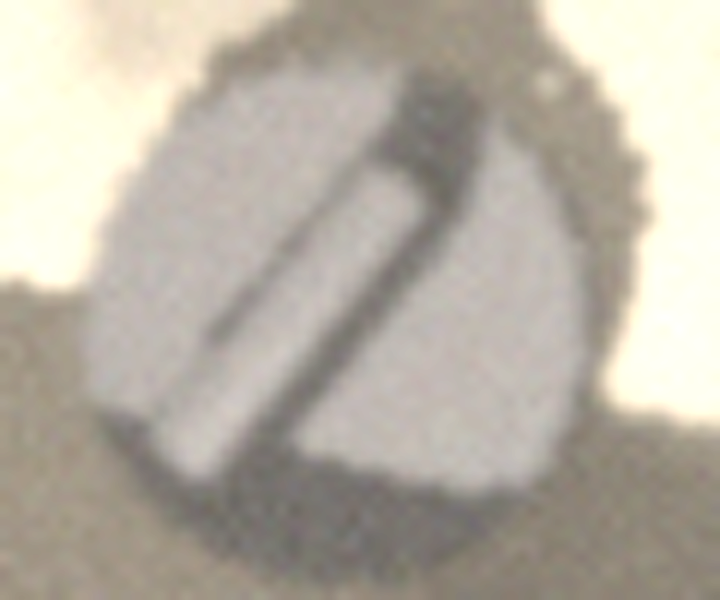

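View pics/caps.png

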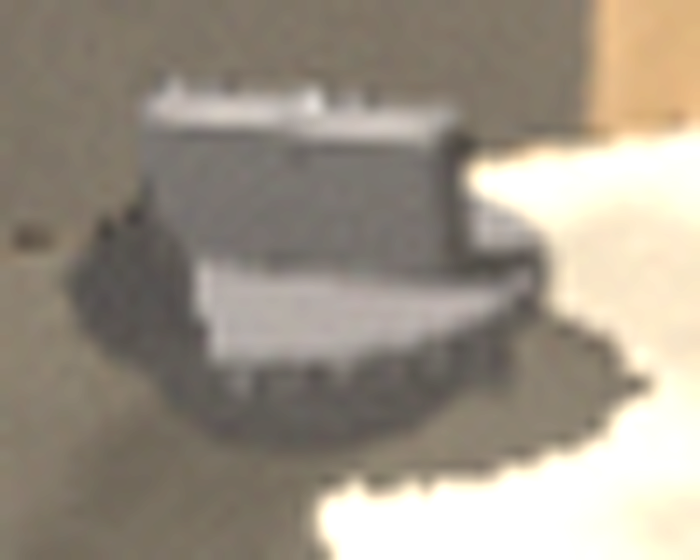

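```bash
cat > ov.py <<'E'
from h import *
def circ(c,r,z,n=60):
    a=np.linspace(0,2*np.pi,n);return np.c_[c[0]+r*np.cos(a),c[1]+r*np.sin(a),np.full(n,z)]
def box(c,yaw,l,w,z):
    R=np.array([[np.cos(yaw),-np.sin(yaw)],[np.sin(yaw),np.cos(yaw)]])
    q=np.array([[l,w],[l,-w],[-l,-w],[-l,w],[l,w]])/2@R.T+c[:2];return np.c_[q,np.full(5,z)]
def crop(n,name,out,x0,y0,x1,y1,f,items,alpha=1.0):
    im=cv2.imread(name)[y0:y1,x0:x1];im=cv2.convertScaleAbs(cv2.resize(im,None,fx=f,fy=f,interpolation=2),alpha=alpha)
    for P,col in items:
        q=(proj(n,P)-[x0,y0]+.5)*f-.5
        cv2.polylines(im,[np.int32(q.round())],False,col,1,cv2.LINE_AA)
    cv2.imwrite(out,im)
def model(pot,yaw,cap,cyaw,vturn=0,vdown=0):
    R=np.array([[np.cos(yaw),-np.sin(yaw)],[np.sin(yaw),np.cos(yaw)]])
    pot=np.array(pot);v=pot+R@[0,-.1];pl=pot+R@[0,-.045]
    r,g,b=(0,0,255),(0,255,0),(255,255,0)
    it=[(circ(pot,.046,.08),r),(circ(pot,.032,.08),r),(box(pl,yaw,.12,.2,.01),g),(box(v,yaw,.064,.064,.06),g),
     (box(v,yaw-vturn,.044,.013,.114-vdown),b),(box(pot,yaw,.078,.015,.08),b),
     (circ(cap,.042,.028),r),(circ(cap,.042,.020),r),(box(cap,cyaw,.06,.014,.059),b)]
    return it
E
python3 - <<'E'
from ov import *
f=lambda a:(np.array(a)+.5)/12-.5+[145,275]
p=back("top",f([(395,160),(435,195),(155,440),(205,487)]),.059);print(p.round(4),p.mean(0))
a=(p[0]+p[1]-p[2]-p[3])/2;cy=np.arctan2(a[1],a[0]);print(np.linalg.norm(a),np.degrees(cy))
print(back("top",f([(85,320),(588,320),(330,60),(330,582)]),.024).round(4))
it=model((.5622,.0193),np.radians(-2.8),p.mean(0),cy)
crop("top","pics/top0.png","pics/ot.png",140,220,345,330,3.9,it,1.4)
crop("side","pics/side0.png","pics/os.png",205,215,345,310,5.7,it,1.4)
E
```

```text
[[0.5009 0.1752 0.059 ]
 [0.4953 0.1686 0.059 ]
 [0.4562 0.213  0.059 ]
 [0.4489 0.2048 0.059 ]] [0.47532236 0.1903956  0.059     ]
0.0587094277214067 -39.08433733501928
[[0.4757 0.2352 0.024 ]
 [0.4763 0.1513 0.024 ]
 [0.5186 0.1952 0.024 ]
 [0.4333 0.1933 0.024 ]]
```

View pics/ot.png

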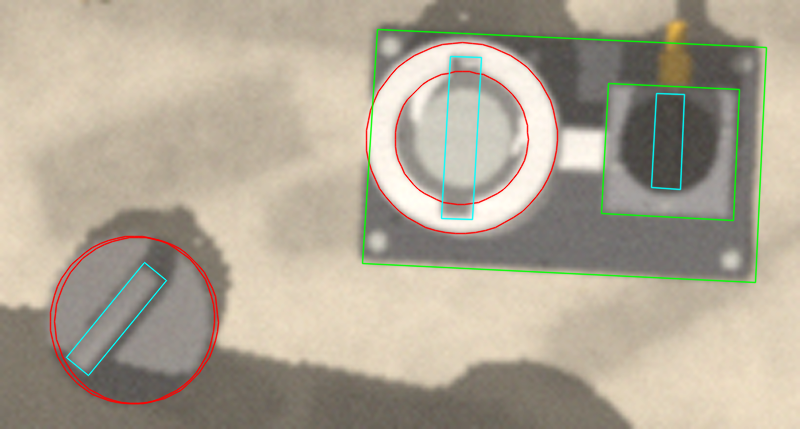

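View pics/os.png

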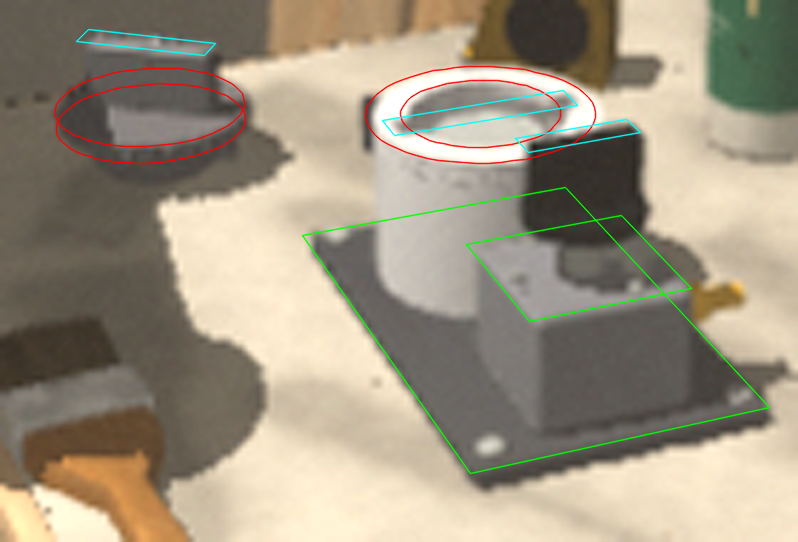

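{"method": "drive_tool", "body": {
  "commands": [0.3, -0.56, 0.03, 0, 0, 13, 0.06, 0.3, -0.56, 0.03, 0, 0, 13, 0.06, 0.3, -0.56, 0.03, 0, 0, 13, 0.06, 0.3, -0.56, 0.03, 0, 0, 13, 0.06, 0.3, -0.56, 0.03, 0, 0, 13, 0.06, 0.3, -0.56, 0.03, 0, 0, 13, 0.06, 0.3, -0.56, 0.03, 0, 0, 13, 0.06, 0.3, -0.56, 0.03, 0, 0, 13, 0.06, 0.3, -0.56, 0.03, 0, 0, 13, 0.06, 0.3, -0.56, 0.03, 0, 0, 13, 0.06, 0.3, -0.56, 0.03, 0, 0, 13, 0.06, 0.3, -0.56, 0.03, 0, 0, 13, 0.06]
}}

```text
time_s: 1.8
tool_pos: [0.4657, 0.0937, 0.2208]
tool_rot: [3.141, 0.001, 3.084]
contact_force: [0.6, 1.0, -0.6]
finger_gap: 0.632
```

{"method": "drive_tool", "body": {
  "commands": [0.03, -0.06, 0, 0, 0, 0, 0.06, 0.09, -0.17, -0.02, 0, 0, 0, 0.06, 0.09, -0.17, -0.02, 0, 0, 0, 0.06, 0.09, -0.17, -0.02, 0, 0, 0, 0.06, 0.09, -0.17, -0.02, 0, 0, 0, 0.06, 0.09, -0.17, -0.02, 0, 0, 0, 0.06, 0.09, -0.17, -0.02, 0, 0, 0, 0.06, 0.09, -0.17, -0.02, 0, 0, 0, 0.06]
}}

```text
time_s: 2.6
tool_pos: [0.5549, -0.0732, 0.2008]
tool_rot: [3.142, 0.001, 3.086]
contact_force: [-0.1, 0.1, -0.1]
finger_gap: 0.632
```

```bash
cat > look.py <<'E'
import sys
from ov import *
k=sys.argv[1]
s=state();print({a:np.round(b,4) for a,b in s.items() if a in("time_s","tool_pos","tool_rot","contact_force","ft_torque","finger_gap","joint_pos")})
for n in sys.argv[2:]: cv2.imwrite(f"pics/{n}{k}.png",snapshot(n))
E
python3 look.py 1 side top
```

```text
{'time_s': np.float64(2.6), 'joint_pos': array([-2.2710e-01, -8.1800e-02,  1.8443e+00,  2.0000e-04,  1.3783e+00,
       -1.7427e+00]), 'tool_pos': array([ 0.5549, -0.0732,  0.2008]), 'tool_rot': array([3.1415e+00, 8.0000e-04, 3.0863e+00]), 'contact_force': array([-0.1117,  0.1225, -0.0618]), 'ft_torque': array([0.0131, 0.0278, 0.0094]), 'finger_gap': np.float64(0.6319)}
```

Run:
```python
from ov import *
s=state();p=s["tool_pos"];yaw=s["tool_rot"][2]
# tips: tool y dir
w=s["finger_gap"]*.0951/2
d=np.array([np.sin(yaw),-np.cos(yaw)]) # tool y
x=np.array([np.cos(yaw),np.sin(yaw)])
it=[]
for sg in(1,-1):
    a=p[:2]+sg*d*w
    q=[np.r_[a+x*.01,p[2]-.017],np.r_[a-x*.01,p[2]-.017],np.r_[a-x*.01,p[2]+.02],np.r_[a+x*.01,p[2]+.02],np.r_[a+x*.01,p[2]-.017]]
    it.append((np.array(q),(0,0,255)))
print(proj("top",p),proj("side",p))
for n in("top","side"):
    c=proj(n,p)[0].astype(int)
    crop(n,f"pics/{n}1.png",f"pics/g{n}1.png",c[0]-60,c[1]-45,c[0]+60,c[1]+45,6,it,1.8)
```

```text
[[305.43582173 252.13113657]] [[303.62071907 197.92663931]]
```

View pics/gtop1.png

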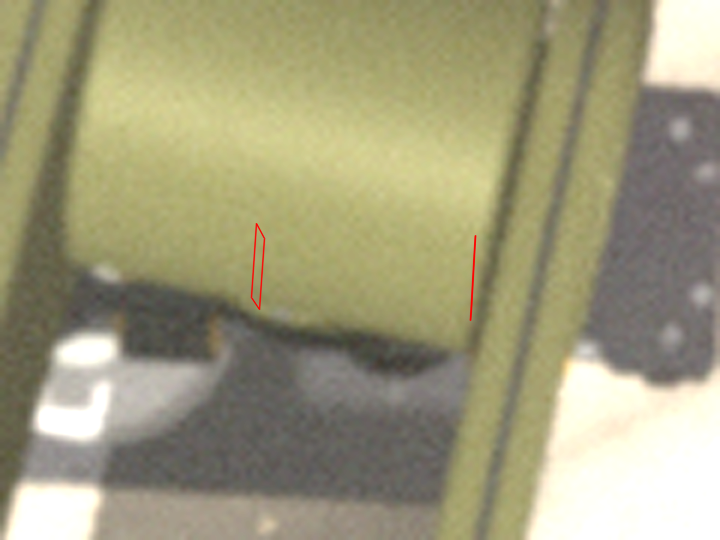

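View pics/gside1.png

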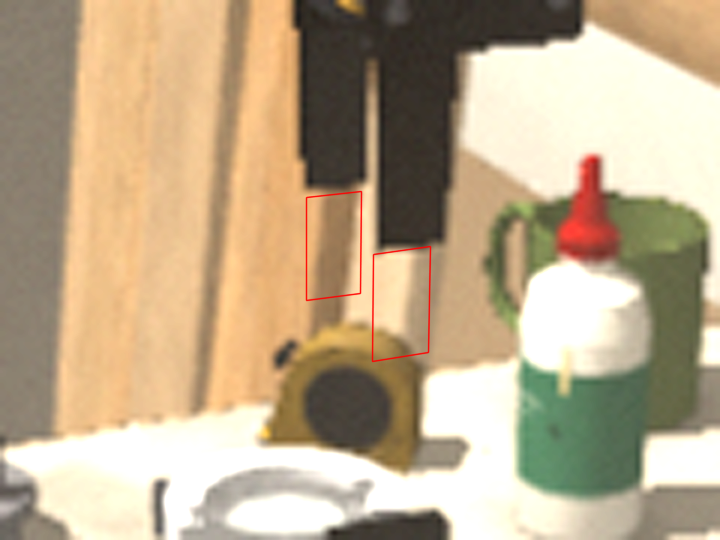

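Run:
```python
from ov import *
s=state();p=s["tool_pos"]
print(proj("side",[[.1818,.6234,.1907],[.1818,.6234,.1737],[.1818,.6234,.2077]]))
im=cv2.imread("pics/side1.png")[60:300,200:420];cv2.imwrite("pics/s1z.png",cv2.convertScaleAbs(cv2.resize(im,None,fx=2.5,fy=2.5,interpolation=2),alpha=2))
im=cv2.imread("pics/side0.png")[0:200,0:160];cv2.imwrite("pics/s0z.png",cv2.convertScaleAbs(cv2.resize(im,None,fx=3,fy=3,interpolation=2),alpha=2))
```

```text
[[ 87.27536835 144.21595298]
 [ 88.31889238 149.89283949]
 [ 86.22758866 138.48446612]]
```

View pics/s1z.png

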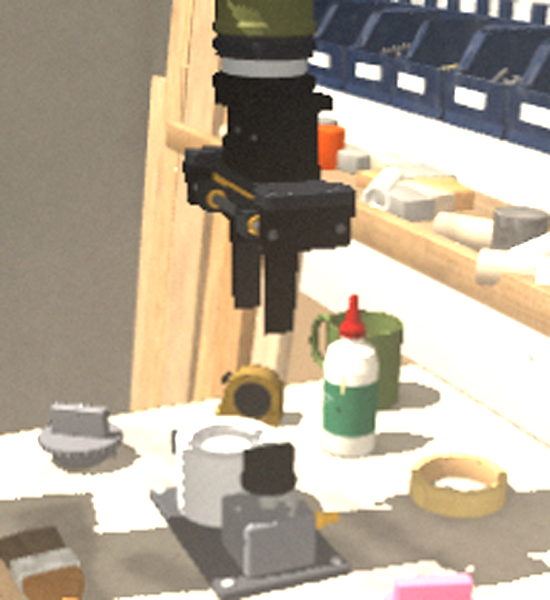

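View pics/s0z.png

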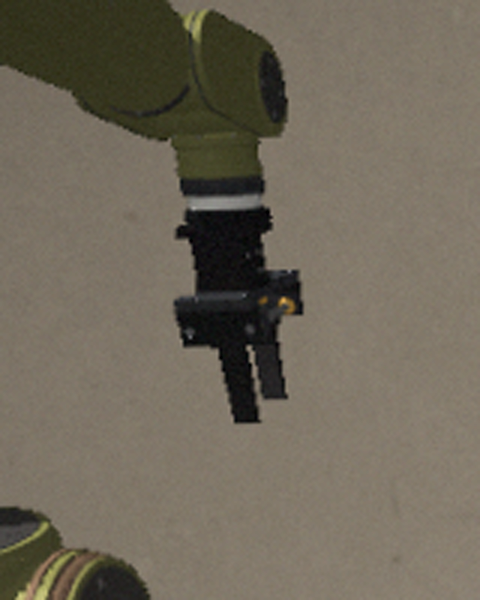

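Run:
```python
from ov import *
s=state();p=s["tool_pos"];yaw=s["tool_rot"][2]
for n,r in(("top",(190,170,390,320)),("side",(230,80,370,200))):
  it=[]
  for dz,col in((0,(0,0,255)),(.037,(0,255,0))):
    for h in(.061,.10): it.append((box(p,yaw,.075,.18,p[2]+h+dz),col))
    it.append((box(p,yaw,.02,.06,p[2]-.017+dz),col))
  crop(n,f"pics/{n}1.png",f"pics/b{n}1.png",*r,4 if n=="top" else 5,it,2)
```

```text
(no output)
```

View pics/btop1.png

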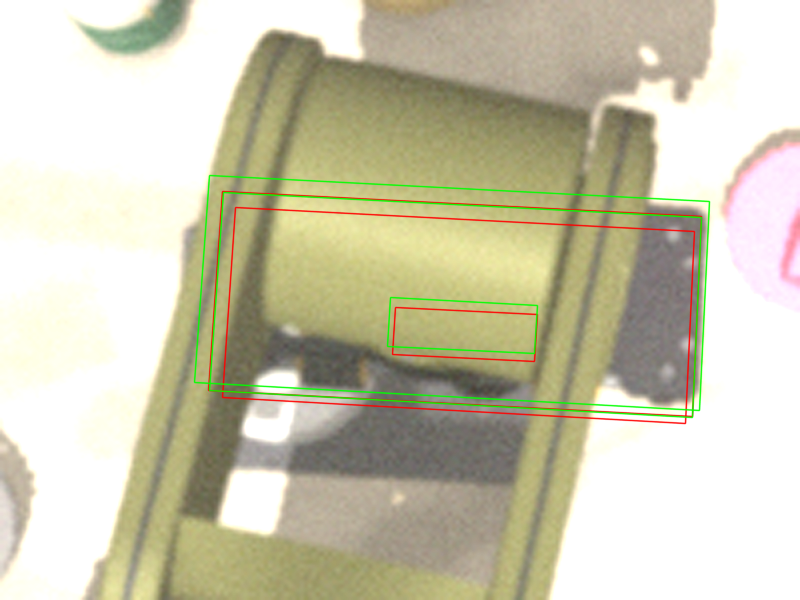

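View pics/bside1.png

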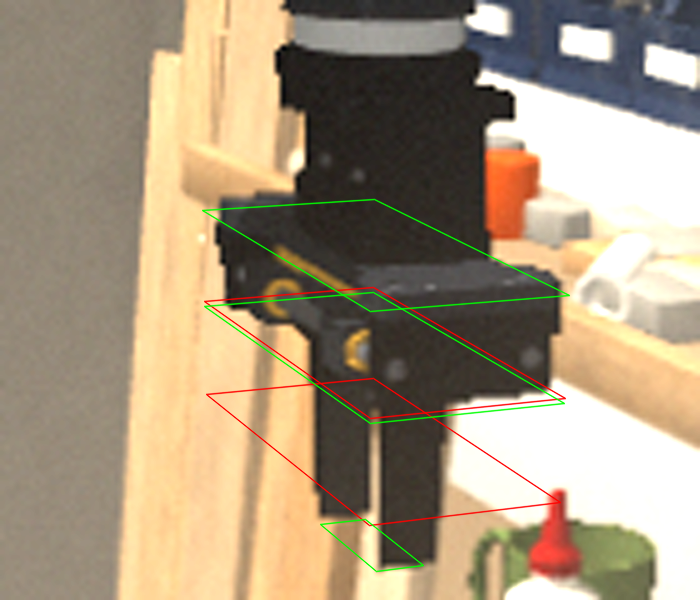

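{"method": "drive_tool", "body": {
  "commands": [0, -0.004, -0.04, 0, 0, 0, 0.06, 0, -0.006, -0.075, 0, 0, 0, 0.06, 0, -0.006, -0.075, 0, 0, 0, 0.06, 0, -0.006, -0.075, 0, 0, 0, 0.06, 0, -0.006, -0.075, 0, 0, 0, 0.06]
}}

```text
time_s: 3.2
tool_pos: [0.5566, -0.0803, 0.1279]
tool_rot: [-3.141, 0.004, 3.085]
contact_force: [0.3, 0.3, 0.8]
finger_gap: 0.63
```

```bash
python3 look.py 2 side
python3 - <<'E'
from ov import *
it=model((.5622,.0193),np.radians(-2.8),(.4755,.1915),np.radians(-39))
crop("top","pics/top0.png","pics/ot2.png",225,220,345,305,6.5,it,1.6)
crop("side","pics/side2.png","pics/os2.png",250,180,360,270,7,[],2)
E
```

```text
{'time_s': np.float64(3.2), 'joint_pos': array([-0.2388, -0.0227,  1.9128,  0.    ,  1.2476, -1.7532]), 'tool_pos': array([ 0.5566, -0.0803,  0.1279]), 'tool_rot': array([-3.1409,  0.0039,  3.0853]), 'contact_force': array([0.2746, 0.3011, 0.7796]), 'ft_torque': array([ 0.0583, -0.034 ,  0.009 ]), 'finger_gap': np.float64(0.6303)}
```

View pics/ot2.png

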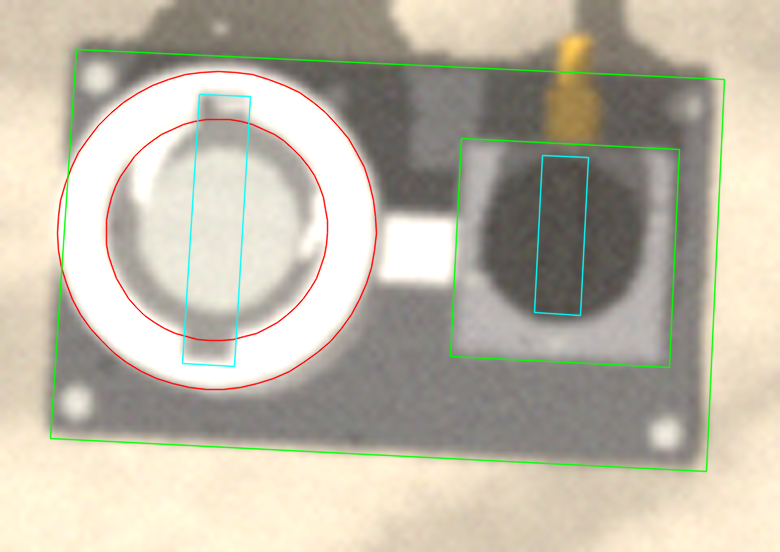

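View pics/os2.png

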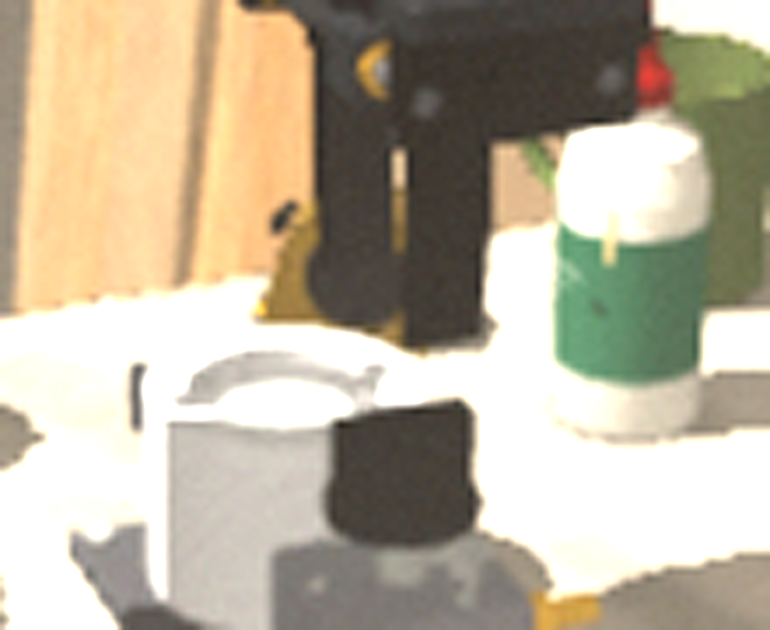

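Run:
```python
from ov import *
for z in(.108,.111,.14,.148,.155): print(z,((proj("side",[[.557,-.11,z],[.557,-.12,z],[.557,-.05,z],[.557,-.08,z]])-[250,180]+.5)*7-.5).round(0).tolist())
```

```text
0.108 [[437.0, 469.0], [453.0, 483.0], [350.0, 390.0], [393.0, 429.0]]
0.111 [[437.0, 460.0], [453.0, 474.0], [350.0, 381.0], [393.0, 419.0]]
0.14 [[439.0, 369.0], [454.0, 382.0], [350.0, 293.0], [393.0, 330.0]]
0.148 [[439.0, 343.0], [455.0, 357.0], [350.0, 269.0], [394.0, 305.0]]
0.155 [[440.0, 321.0], [455.0, 334.0], [350.0, 247.0], [394.0, 283.0]]
```

{"method": "drive_tool", "body": {
  "commands": [0, 0, -0.01, 0, 0, 0, 0.06, 0, 0, -0.02, 0, 0, 0, 0.06, 0, 0, -0.03, 0, 0, 0, 0.06, 0, 0, -0.04, 0, 0, 0, 0.06, 0, 0, -0.046, 0, 0, 0, 0.06, 0, 0, -0.046, 0, 0, 0, 0.06]
}}

```text
time_s: 3.85
tool_pos: [0.5539, -0.0801, 0.0774]
tool_rot: [3.141, -0.003, 3.085]
contact_force: [0.6, -0.3, 0.0]
finger_gap: 0.633
```

```bash
python3 look.py 3 side
python3 - <<'E'
from ov import *
crop("side","pics/side3.png","pics/os3.png",250,180,360,270,7,[],2)
E
```

```text
{'time_s': np.float64(3.85), 'joint_pos': array([-0.2395,  0.0278,  1.9527,  0.    ,  1.1641, -1.7533]), 'tool_pos': array([ 0.5539, -0.0801,  0.0774]), 'tool_rot': array([ 3.1410e+00, -3.0000e-03,  3.0846e+00]), 'contact_force': array([ 0.6185, -0.336 ,  0.0288]), 'ft_torque': array([0.0493, 0.0149, 0.0232]), 'finger_gap': np.float64(0.6328)}
```

View pics/os3.png

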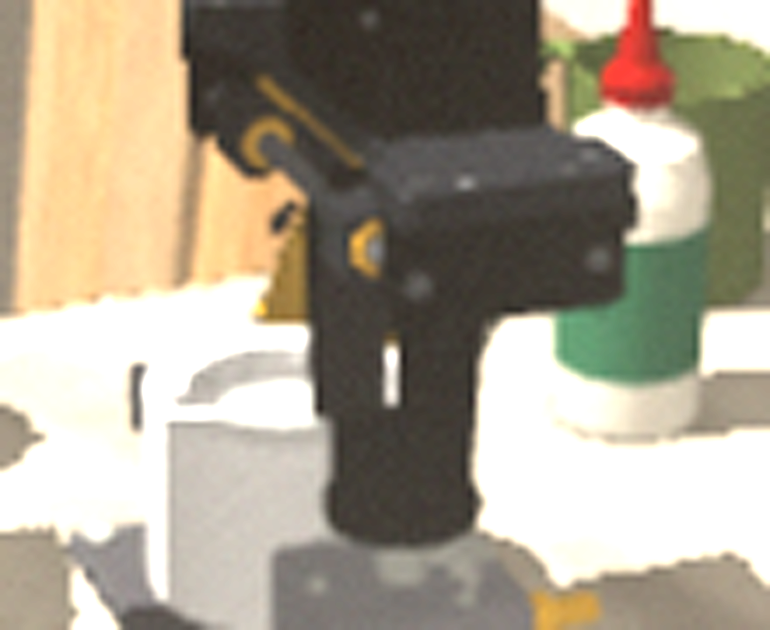

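{"method": "drive_tool", "body": {
  "commands": [0.002, 0, 0, 0, 0, 0, 0.03, 0.002, 0, 0, 0, 0, 0, 0.02, 0.002, 0, 0, 0, 0, 0, 0.01, 0.002, 0, 0, 0, 0, 0, 0.005, 0.002, 0, 0, 0, 0, 0, 0.005, 0.002, 0, 0, 0, 0, 0, 0.005]
}}

```text
time_s: 4.5
tool_pos: [0.557, -0.0803, 0.0793]
tool_rot: [-3.142, 0.0, 3.085]
contact_force: [-0.3, -0.1, -0.2]
finger_gap: 0.184
```

{"method": "drive_tool", "body": {
  "commands": [0, 0, 0, 0, 0, 0, 0.005, 0, 0, 0, 0, 0, 0, 0.005, 0, 0, 0, 0, 0, 0, 0.005]
}}

```text
time_s: 4.8
tool_pos: [0.557, -0.0804, 0.0793]
tool_rot: [-3.141, 0.0, 3.085]
contact_force: [-1.8, -0.8, 0.7]
finger_gap: 0.134
```

{"method": "drive_tool", "body": {
  "commands": [0, 0, -0.004, 0, 0, 0, 0.005, 0, 0, -0.008, 0, 0, 0, 0.005, 0, 0, -0.008, 0, 0, 0, 0.005, 0, 0, -0.008, 0, 0, 0, 0.005]
}}

```text
time_s: 5.2
tool_pos: [0.5571, -0.0804, 0.0715]
tool_rot: [-3.141, 0.0, 3.085]
contact_force: [-1.7, -1.0, 5.2]
finger_gap: 0.131
```

```bash
python3 look.py 4
```

```text
{'time_s': np.float64(5.2), 'joint_pos': array([-2.3860e-01,  3.9600e-02,  1.9515e+00, -2.0000e-04,  1.1505e+00,
       -1.7525e+00]), 'tool_pos': array([ 0.5571, -0.0804,  0.0715]), 'tool_rot': array([-3.1414,  0.    ,  3.0847]), 'contact_force': array([-1.6762, -0.9505,  5.243 ]), 'ft_torque': array([-0.083 ,  0.33  , -0.0145]), 'finger_gap': np.float64(0.1309)}
```

{"method": "drive_tool", "body": {
  "commands": [0, 0, 0, 0, 0, -7, 0.005, 0, 0, 0, 0, 0, -14, 0.005, 0, 0, 0, 0, 0, -21, 0.005, 0, 0, 0, 0, 0, -28, 0.005, 0, 0, 0, 0, 0, -35, 0.005, 0, 0, 0, 0, 0, -42, 0.005, 0, 0, 0, 0, 0, -49, 0.005, 0, 0, 0, 0, 0, -56, 0.005, 0, 0, 0, 0, 0, -62, 0.005, 0, 0, 0, 0, 0, -66, 0.005, 0, 0, 0, 0, 0, -66, 0.005]
}}

```text
time_s: 6.3
tool_pos: [0.5579, -0.0795, 0.0719]
tool_rot: [3.139, -0.001, 1.933]
contact_force: [1.1, 3.4, 4.3]
finger_gap: 0.139
```

```bash
python3 look.py 5
```

```text
{'time_s': np.float64(6.3), 'joint_pos': array([-0.2379,  0.0393,  1.9511,  0.0022,  1.1496, -0.6006]), 'tool_pos': array([ 0.5579, -0.0795,  0.0719]), 'tool_rot': array([ 3.1392e+00, -8.0000e-04,  1.9326e+00]), 'contact_force': array([1.0949, 3.3565, 4.261 ]), 'ft_torque': array([ 0.6129, -0.1108, -0.0127]), 'finger_gap': np.float64(0.1388)}
```

{"method": "drive_tool", "body": {
  "commands": [0, 0, 0, 0, 0, -2, 0.005, 0, 0, 0, 0, 0, -4, 0.005, 0, 0, 0, 0, 0, -5, 0.005, 0, 0, 0, 0, 0, -5, 0.005]
}}

```text
time_s: 6.7
tool_pos: [0.5578, -0.0797, 0.0717]
tool_rot: [3.14, -0.0, 1.847]
contact_force: [1.4, 4.6, 3.6]
finger_gap: 0.136
```

```bash
python3 look.py 6
```

```text
{'time_s': np.float64(6.7), 'joint_pos': array([-2.3790e-01,  3.9500e-02,  1.9512e+00,  1.4000e-03,  1.1493e+00,
       -5.1510e-01]), 'tool_pos': array([ 0.5578, -0.0797,  0.0717]), 'tool_rot': array([ 3.1396e+00, -3.0000e-04,  1.8474e+00]), 'contact_force': array([1.4055, 4.555 , 3.568 ]), 'ft_torque': array([ 0.8696, -0.3661,  0.5347]), 'finger_gap': np.float64(0.1356)}
```

{"method": "drive_tool", "body": {
  "commands": [0, 0, 0, 0, 0, 0.5, 0.04, 0, 0, 0, 0, 0, 0.5, 0.04, 0, 0, 0, 0, 0, 0.5, 0.04, 0, 0, 0, 0, 0, 0.5, 0.04, 0, 0, 0.02, 0, 0, 0.5, 0.05, 0, 0, 0.06, 0, 0, 0.5, 0.06, 0, 0, 0.1, 0, 0, 0, 0.06, 0, 0, 0.12, 0, 0, 0, 0.06]
}}

```text
time_s: 7.5
tool_pos: [0.5584, -0.081, 0.1953]
tool_rot: [3.137, 0.003, 1.845]
contact_force: [1.3, -0.0, 0.5]
finger_gap: 0.624
```

```bash
python3 look.py 7 side
python3 - <<'E'
from ov import *
it=model((.5622,.0193),np.radians(-2.8),(.4755,.1915),np.radians(-39),1.2)
crop("side","pics/side7.png","pics/os7.png",200,180,350,290,5,it,2)
E
```

```text
{'time_s': np.float64(7.5), 'joint_pos': array([-2.3890e-01, -7.0900e-02,  1.8433e+00, -4.0000e-04,  1.3642e+00,
       -5.1320e-01]), 'tool_pos': array([ 0.5584, -0.081 ,  0.1953]), 'tool_rot': array([3.1374e+00, 2.8000e-03, 1.8451e+00]), 'contact_force': array([ 1.2802, -0.0404,  0.4916]), 'ft_torque': array([-0.157 ,  0.0142,  0.03  ]), 'finger_gap': np.float64(0.6239)}
```

View pics/os7.png

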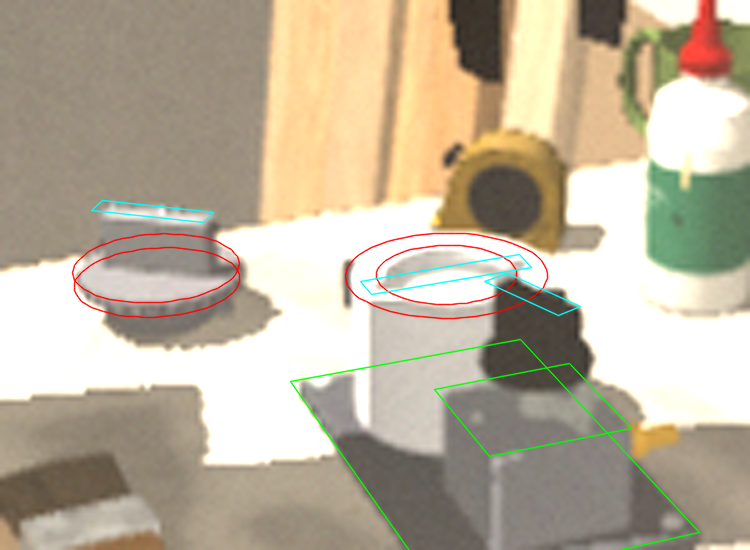

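{"method": "drive_tool", "body": {
  "commands": [-0.015, 0.05, 0, 0, 0, 8, 0.05, -0.03, 0.1, 0, 0, 0, 16, 0.05, -0.045, 0.15, 0, 0, 0, 24, 0.05, -0.06, 0.2, 0, 0, 0, 32, 0.05, -0.075, 0.25, 0, 0, 0, 35.3, 0.05, -0.083, 0.2725, -0.02, 0, 0, 35.3, 0.05, -0.083, 0.2725, -0.06, 0, 0, 35.3, 0.05, -0.083, 0.2725, -0.1, 0, 0, 35.3, 0.05, -0.083, 0.2725, -0.12, 0, 0, 35.3, 0.05, -0.083, 0.2725, -0.12, 0, 0, 35.3, 0.05, -0.083, 0.2725, -0.12, 0, 0, 35.3, 0.05]
}}

```text
time_s: 8.65
tool_pos: [0.4737, 0.1919, 0.0708]
tool_rot: [-3.14, -0.001, 2.461]
contact_force: [0.8, -1.0, 0.2]
finger_gap: 0.526
```

```bash
python3 look.py 8 side top
python3 - <<'E'
from ov import *
p=state()["tool_pos"];yaw=state()["tool_rot"][2]
it=model((.5622,.0193),np.radians(-2.8),(.4755,.1915),np.radians(-39),1.2)
it+=[(box(p,yaw,.02,.05,p[2]+.02),(255,0,255))]
crop("side","pics/side8.png","pics/os8.png",200,180,350,290,5,it,2)
crop("top","pics/top8.png","pics/ot8.png",130,210,340,340,3.7,it,2)
print("bottle",back("top",[[212,155]],.165),back("top",[[222,170]],.05))
E
```

```text
{'time_s': np.float64(8.65), 'joint_pos': array([ 2.8000e-01, -7.4900e-02,  2.0656e+00, -2.0000e-04,  1.1522e+00,
       -6.1060e-01]), 'tool_pos': array([0.4737, 0.1919, 0.0708]), 'tool_rot': array([-3.1403e+00, -7.0000e-04,  2.4615e+00]), 'contact_force': array([ 0.7916, -0.9772,  0.2457]), 'ft_torque': array([-0.0543,  0.0045,  0.0066]), 'finger_gap': np.float64(0.5258)}
bottle [[0.73148786 0.09392333 0.165     ]] [[0.73246696 0.09564121 0.05      ]]
```

View pics/os8.png

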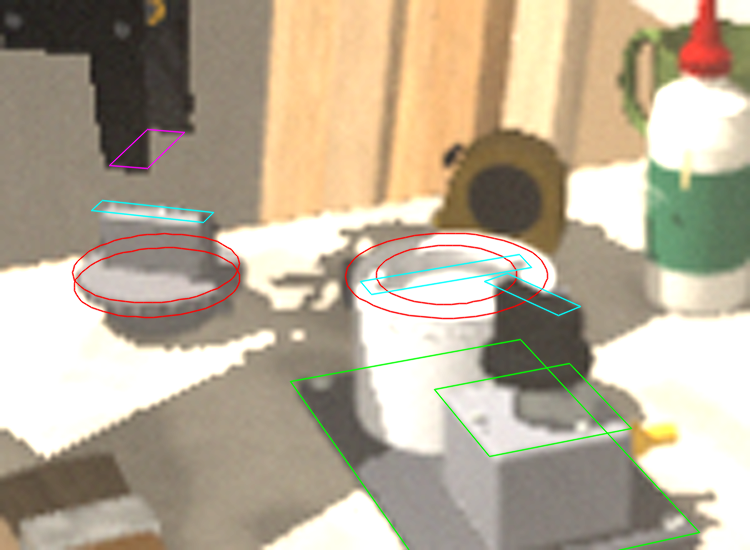

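View pics/ot8.png

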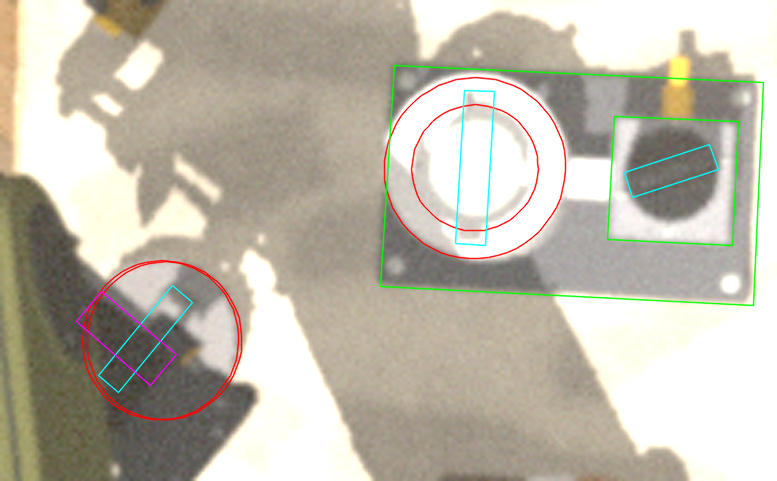

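{"method": "drive_tool", "body": {
  "commands": [0.001, 0, -0.015, 0, 0, 0, 0.05, 0.001, 0, -0.03, 0, 0, 0, 0.05, 0.001, 0, -0.04, 0, 0, 0, 0.05, 0.001, 0, -0.048, 0, 0, 0, 0.05, 0.001, 0, -0.053, 0, 0, 0, 0.05, 0.001, 0, -0.053, 0, 0, 0, 0.05]
}}

```text
time_s: 9.35
tool_pos: [0.4743, 0.192, 0.0171]
tool_rot: [-3.14, -0.001, 2.462]
contact_force: [-0.5, 0.2, 0.0]
finger_gap: 0.525
```

```bash
python3 look.py 9 side
python3 - <<'E'
from ov import *
p=state()["tool_pos"];yaw=state()["tool_rot"][2]
it=[]
crop("side","pics/side9.png","pics/os9.png",190,180,310,270,6.5,it,2)
E
```

```text
{'time_s': np.float64(9.35), 'joint_pos': array([ 2.7970e-01, -1.0000e-04,  2.0952e+00,  0.0000e+00,  1.0485e+00,
       -6.1120e-01]), 'tool_pos': array([0.4743, 0.192 , 0.0171]), 'tool_rot': array([-3.1400e+00, -1.1000e-03,  2.4616e+00]), 'contact_force': array([-0.4703,  0.182 ,  0.0256]), 'ft_torque': array([-0.04  , -0.0343,  0.0223]), 'finger_gap': np.float64(0.5252)}
```

View pics/os9.png

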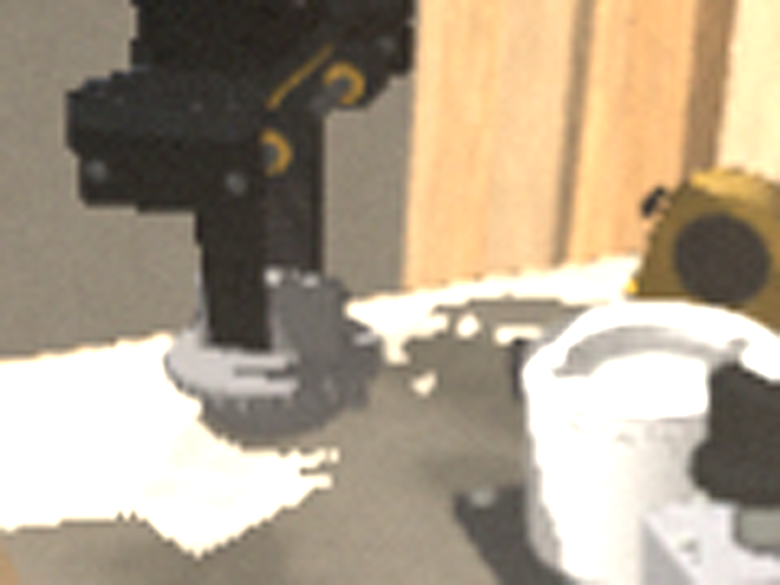

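{"method": "drive_tool", "body": {
  "commands": [0, 0, 0, 0, 0, 0, 0.03, 0, 0, 0, 0, 0, 0, 0.02, 0, 0, 0, 0, 0, 0, 0.01, 0, 0, 0, 0, 0, 0, 0.005, 0, 0, 0, 0, 0, 0, 0.005, 0, 0, 0, 0, 0, 0, 0.005, 0, 0, 0, 0, 0, 0, 0.005]
}}

```text
time_s: 10.1
tool_pos: [0.4752, 0.1923, 0.0183]
tool_rot: [3.141, 0.0, 2.462]
contact_force: [0.6, -0.5, 0.5]
finger_gap: 0.144
```

```bash
python3 look.py 10 top side
python3 - <<'E'
from ov import *
it=[(circ((.4755,.1915),.042,.028),(0,0,255))]
crop("side","pics/side10.png","pics/os10.png",190,190,280,260,6.5,it,2)
crop("top","pics/top10.png","pics/ot10.png",130,260,220,340,7,it,2)
E
```

```text
{'time_s': np.float64(10.1), 'joint_pos': array([ 2.7970e-01, -1.5000e-03,  2.0942e+00,  1.0000e-04,  1.0486e+00,
       -6.1120e-01]), 'tool_pos': array([0.4752, 0.1923, 0.0183]), 'tool_rot': array([3.1413e+00, 1.0000e-04, 2.4616e+00]), 'contact_force': array([ 0.6416, -0.491 ,  0.5437]), 'ft_torque': array([-0.0171, -0.0476,  0.0373]), 'finger_gap': np.float64(0.1441)}
```

View pics/os10.png

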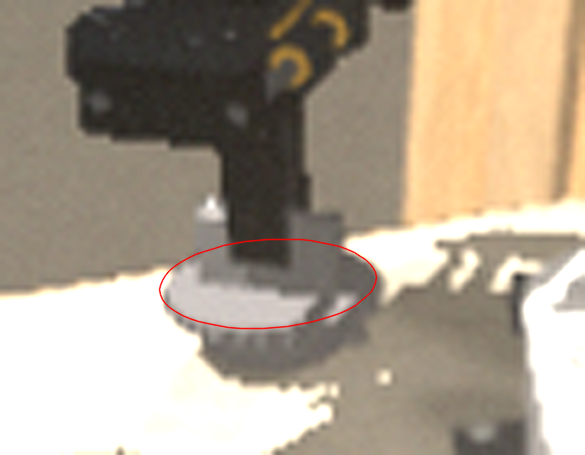

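View pics/ot10.png

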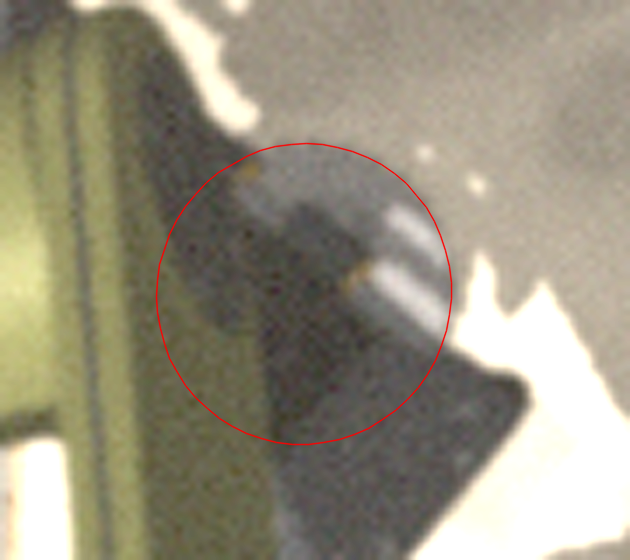

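{"method": "drive_tool", "body": {
  "commands": [0, 0, 0.02, 0, 0, 0, 0.005, 0, 0, 0.06, 0, 0, 0, 0.005, 0, 0, 0.1, 0, 0, 0, 0.005, 0, 0, 0.12, 0, 0, 0, 0.005, 0.02, -0.04, 0.12, 0, 0, 8, 0.005, 0.04, -0.08, 0.12, 0, 0, 16, 0.005, 0.06, -0.12, 0.12, 0, 0, 24, 0.005, 0.08, -0.16, 0.12, 0, 0, 32, 0.005, 0.0875, -0.1726, 0.12, 0, 0, 36.2, 0.005, 0.0875, -0.1726, 0.12, 0, 0, 36.2, 0.005, 0.0875, -0.1726, 0.12, 0, 0, 36.2, 0.005]
}}

```text
time_s: 11.3
tool_pos: [0.5619, 0.0198, 0.1375]
tool_rot: [3.141, -0.002, 3.091]
contact_force: [0.4, -0.1, -1.9]
finger_gap: 0.15
```

```bash
python3 look.py 11 top side
python3 - <<'E'
from ov import *
p=(.5625,.0195);yaw=np.radians(-2.8)
s=state();c=s["tool_pos"];cy=s["tool_rot"][2];b=c[2]-.0177
it=[(circ(p,.046,.08),(0,0,255)),(circ(p,.032,.08),(0,0,255)),(circ(c,.042,b+.028),(0,255,0)),(circ(c,.042,b+.02),(0,255,0)),(box(c,cy,.06,.014,b+.059),(0,255,0))]
crop("side","pics/side11.png","pics/os11.png",230,140,350,260,5,it,2)
crop("top","pics/top11.png","pics/ot11.png",205,200,325,300,6.5,it,2)
E
```

```text
{'time_s': np.float64(11.3), 'joint_pos': array([-6.0600e-02, -2.7600e-02,  1.9007e+00,  4.0000e-04,  1.2702e+00,
       -1.5813e+00]), 'tool_pos': array([0.5619, 0.0198, 0.1375]), 'tool_rot': array([ 3.1412e+00, -1.7000e-03,  3.0914e+00]), 'contact_force': array([ 0.4143, -0.1318, -1.8725]), 'ft_torque': array([-0.0225,  0.0759,  0.0213]), 'finger_gap': np.float64(0.1496)}
```

View pics/os11.png

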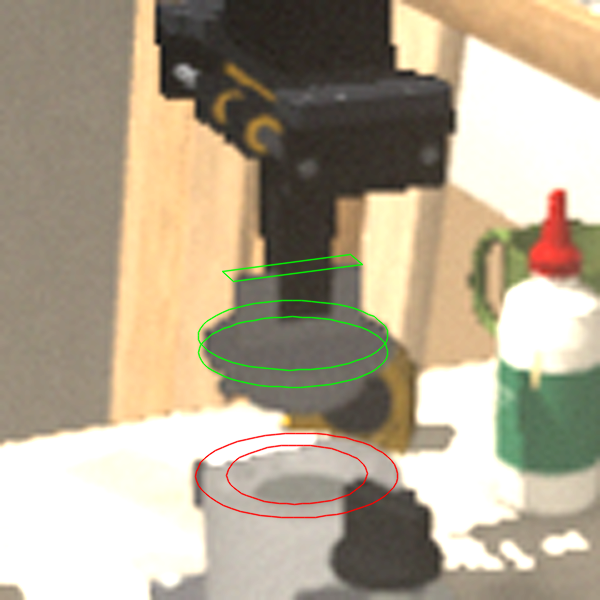

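View pics/ot11.png

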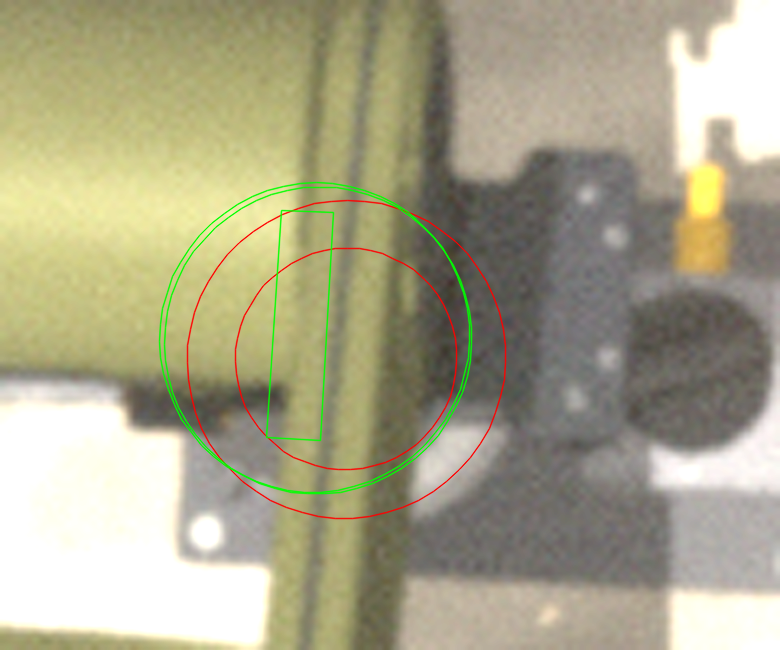

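{"method": "drive_tool", "body": {
  "commands": [0.0004, -0.0002, -0.015, 0, 0, 0, 0.005, 0.0004, -0.0002, -0.03, 0, 0, 0, 0.005, 0.0004, -0.0002, -0.036, 0, 0, 0, 0.005, 0.0004, -0.0002, -0.04, 0, 0, 0, 0.005, 0.0004, -0.0002, -0.043, 0, 0, 0, 0.005, 0.0004, -0.0002, -0.043, 0, 0, 0, 0.005]
}}

```text
time_s: 12.0
tool_pos: [0.5628, 0.0194, 0.0949]
tool_rot: [3.142, -0.001, 3.093]
contact_force: [-0.5, 0.1, -1.9]
finger_gap: 0.147
```

```bash
python3 look.py 12 side;  python3 - <<'E'
from ov import *
crop("side","pics/side12.png","pics/os12.png",240,190,350,270,7,[],2)
E
```

```text
{'time_s': np.float64(12.0), 'joint_pos': array([-0.0608,  0.0147,  1.9344,  0.    ,  1.1932, -1.5835]), 'tool_pos': array([0.5628, 0.0194, 0.0949]), 'tool_rot': array([ 3.1416e+00, -6.0000e-04,  3.0934e+00]), 'contact_force': array([-0.4776,  0.1168, -1.9337]), 'ft_torque': array([ 0.0284,  0.0115, -0.0125]), 'finger_gap': np.float64(0.1467)}
```

View pics/os12.png

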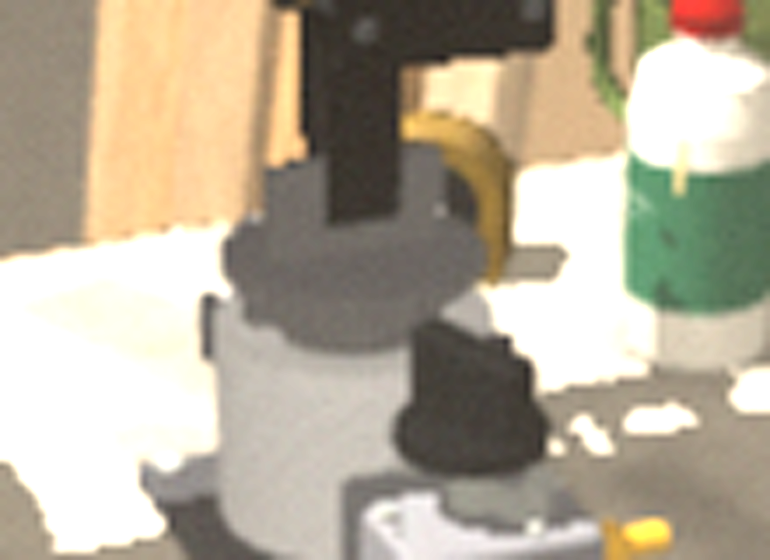

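{"method": "drive_tool", "body": {
  "commands": [0, 0, -0.003, 0, 0, 0, 0.005, 0, 0, -0.006, 0, 0, 0, 0.005, 0, 0, -0.007, 0, 0, 0, 0.005, 0, 0, -0.007, 0, 0, 0, 0.005]
}}

```text
time_s: 12.45
tool_pos: [0.5629, 0.0194, 0.0883]
tool_rot: [3.142, -0.0, 3.093]
contact_force: [-0.7, 0.6, 0.5]
finger_gap: 0.143
```

```bash
python3 look.py 13
```

```text
{'time_s': np.float64(12.45), 'joint_pos': array([-0.0609,  0.0217,  1.9392,  0.    ,  1.1808, -1.5835]), 'tool_pos': array([0.5629, 0.0194, 0.0883]), 'tool_rot': array([ 3.1416e+00, -1.0000e-04,  3.0933e+00]), 'contact_force': array([-0.7164,  0.6269,  0.5077]), 'ft_torque': array([0.0167, 0.1257, 0.0321]), 'finger_gap': np.float64(0.1431)}
```

{"method": "drive_tool", "body": {
  "commands": [0, 0, -0.002, 0, 0, 0, 0.005, 0, 0, -0.004, 0, 0, 0, 0.005, 0, 0, -0.006, 0, 0, 0, 0.005, 0, 0, -0.006, 0, 0, 0, 0.005]
}}

```text
time_s: 12.85
tool_pos: [0.5632, 0.0194, 0.0823]
tool_rot: [-3.142, 0.001, 3.093]
contact_force: [-0.5, 0.4, 0.7]
finger_gap: 0.146
```

```bash
python3 look.py 14
```

```text
{'time_s': np.float64(12.85), 'joint_pos': array([-0.0609,  0.0283,  1.9432, -0.    ,  1.1696, -1.5835]), 'tool_pos': array([0.5632, 0.0194, 0.0823]), 'tool_rot': array([-3.1416e+00,  5.0000e-04,  3.0935e+00]), 'contact_force': array([-0.5126,  0.4102,  0.6661]), 'ft_torque': array([0.0169, 0.1343, 0.0177]), 'finger_gap': np.float64(0.1456)}
```

{"method": "drive_tool", "body": {
  "commands": [0, 0, -0.002, 0, 0, 0, 0.005, 0, 0, -0.0035, 0, 0, 0, 0.005, 0, 0, -0.0035, 0, 0, 0, 0.005, 0, 0, -0.0035, 0, 0, 0, 0.005]
}}

```text
time_s: 13.25
tool_pos: [0.5632, 0.0194, 0.079]
tool_rot: [-3.142, 0.0, 3.093]
contact_force: [-1.3, 0.6, 2.3]
finger_gap: 0.145
```

```bash
python3 look.py 15 side;  python3 - <<'E'
from ov import *
crop("side","pics/side15.png","pics/os15.png",240,190,350,270,7,[],2)
E
```

```text
{'time_s': np.float64(13.25), 'joint_pos': array([-0.0609,  0.032 ,  1.9455, -0.    ,  1.1636, -1.5835]), 'tool_pos': array([0.5632, 0.0194, 0.079 ]), 'tool_rot': array([-3.1416e+00,  5.0000e-04,  3.0934e+00]), 'contact_force': array([-1.2614,  0.5926,  2.2591]), 'ft_torque': array([-0.0086,  0.1426, -0.0195]), 'finger_gap': np.float64(0.1448)}
```

View pics/os15.png

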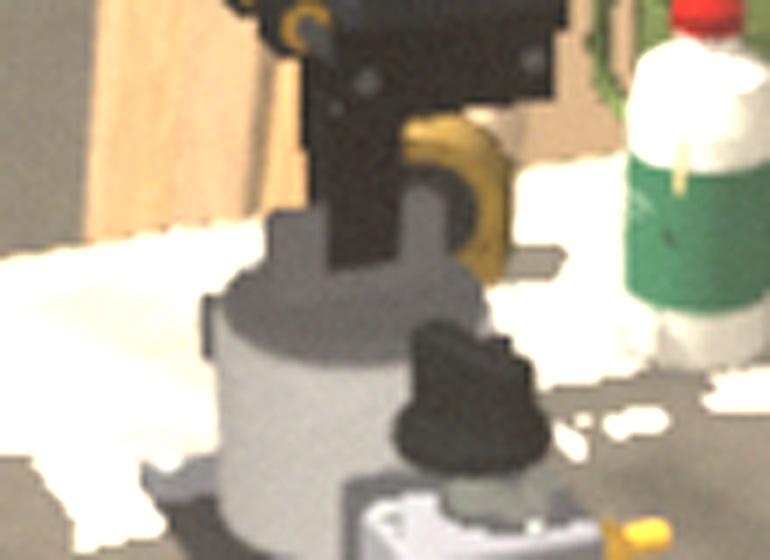

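{"method": "drive_tool", "body": {
  "commands": [0, 0, -0.0005, 0, 0, -4, 0.005, 0, 0, -0.0005, 0, 0, -8, 0.005, 0, 0, -0.0005, 0, 0, -12, 0.005, 0, 0, -0.0005, 0, 0, -12, 0.005]
}}

```text
time_s: 13.7
tool_pos: [0.5638, 0.0191, 0.0789]
tool_rot: [-3.142, 0.002, 2.884]
contact_force: [1.3, -1.0, 2.0]
finger_gap: 0.145
```

```bash
python3 look.py 16
```

```text
{'time_s': np.float64(13.7), 'joint_pos': array([-6.1100e-02,  3.2500e-02,  1.9453e+00, -5.0000e-04,  1.1617e+00,
       -1.3742e+00]), 'tool_pos': array([0.5638, 0.0191, 0.0789]), 'tool_rot': array([-3.1416e+00,  2.2000e-03,  2.8842e+00]), 'contact_force': array([ 1.2666, -0.9767,  2.0116]), 'ft_torque': array([-0.21  , -0.188 ,  0.0503]), 'finger_gap': np.float64(0.1453)}
```

{"method": "drive_tool", "body": {
  "commands": [0, 0, 0, 0, 0, -5, 0.005, 0, 0, 0, 0, 0, -10, 0.005, 0, 0, 0, 0, 0, -15, 0.005, 0, 0, 0, 0, 0, -20, 0.005, 0, 0, 0, 0, 0, -24, 0.005, 0, 0, 0, 0, 0, -28, 0.005, 0, 0, 0, 0, 0, -28, 0.005, 0, 0, 0, 0, 0, -28, 0.005]
}}

```text
time_s: 14.5
tool_pos: [0.5634, 0.0191, 0.0785]
tool_rot: [3.141, 0.001, 2.398]
contact_force: [1.1, -2.1, 2.6]
finger_gap: 0.143
```

```bash
python3 look.py 17 side top;  python3 - <<'E'
from ov import *
p=np.array((.5625,.0195));y=np.radians(-2.8);it=[]
a=y-np.radians(40);d=np.array([np.cos(a),np.sin(a)])
for sg in(1,-1):
    q=p+sg*.054*d; it.append((np.array([np.r_[q,.08],np.r_[q,.02]]),(0,0,255)))
it.append((box(p,a,.06,.014,.12),(255,255,0)))
crop("side","pics/side17.png","pics/os17.png",240,190,350,270,7,it,2)
crop("top","pics/top17.png","pics/ot17.png",215,200,315,300,6,it,2)
E
```

```text
{'time_s': np.float64(14.5), 'joint_pos': array([-6.1100e-02,  3.2600e-02,  1.9458e+00, -4.0000e-04,  1.1622e+00,
       -8.8770e-01]), 'tool_pos': array([0.5634, 0.0191, 0.0785]), 'tool_rot': array([3.1412e+00, 1.0000e-03, 2.3976e+00]), 'contact_force': array([ 1.0746, -2.1   ,  2.5622]), 'ft_torque': array([-0.4226, -0.1474, -0.006 ]), 'finger_gap': np.float64(0.1428)}
```

View pics/os17.png

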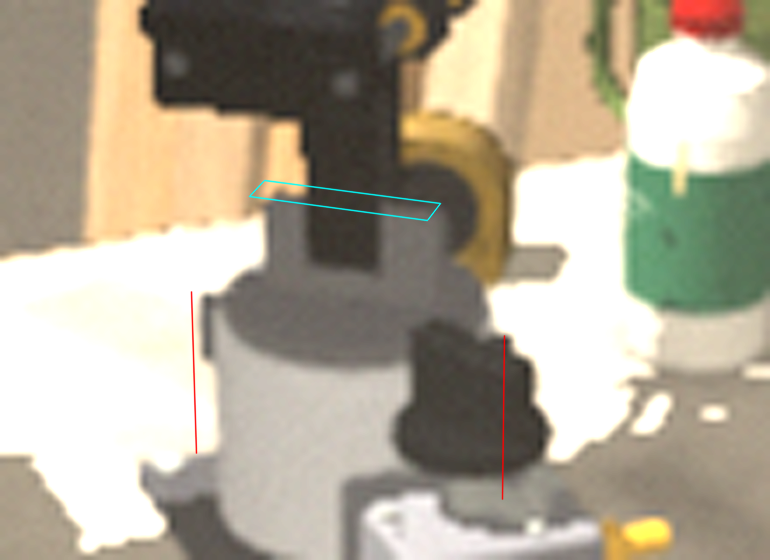

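View pics/ot17.png

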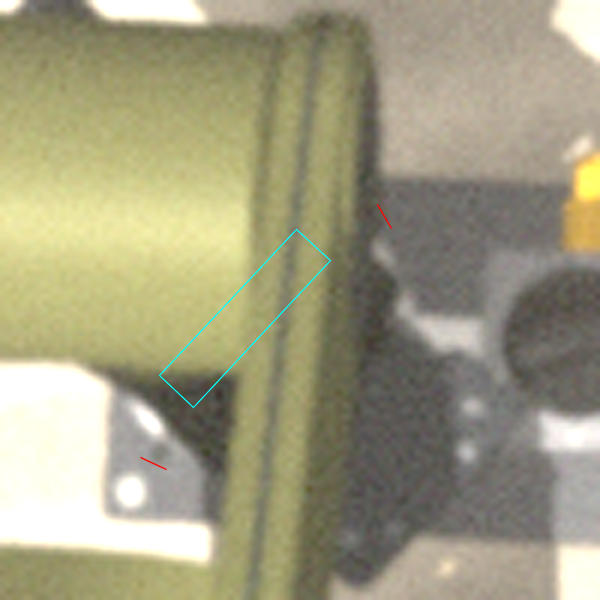

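Run:
```python
from ov import *
p=np.array((.5625,.0195));it=[]
for yy,col in((-2.8,(0,0,255)),(-6.8,(0,255,0)),(1.2,(255,255,0))):
    a=np.radians(yy-40);d=np.array([np.cos(a),np.sin(a)])
    for sg in(1,-1): it.append((np.array([np.r_[p+sg*.056*d,.08],np.r_[p+sg*.066*d,.08]]),col))
im=cv2.imread("pics/top0.png").astype(float)
cv2.imwrite("pics/top0g.png",np.clip(255*(im/255)**.5,0,255))
crop("top","pics/top0g.png","pics/rib.png",222,215,302,290,9,it,1.1)
it=[(P*1.0,c) for P,c in it]
cv2.imwrite("pics/x.png",np.clip(255*(cv2.imread("pics/side0.png").astype(float)/255)**.6,0,255))
q=[]
for yy,col in((-2.8,(0,0,255)),(-10,(0,255,0)),(5,(255,255,0))):
    a=np.radians(yy+140);d=np.array([np.cos(a),np.sin(a)]);n=np.array([-d[1],d[0]])
    c=p+.054*d;q.append((np.array([np.r_[c+.003*n,.08],np.r_[c-.003*n,.08],np.r_[c-.003*n,.02],np.r_[c+.003*n,.02],np.r_[c+.003*n,.08]]),col))
q.append((circ(p,.046,.08),(0,0,255)))
crop("side","pics/x.png","pics/ribs.png",258,215,328,275,11,q,1)
```

```text
[ WARN:0@0.067] global loadsave.cpp:1063 imwrite_ Unsupported depth image for selected encoder is fallbacked to CV_8U.
```

View pics/rib.png

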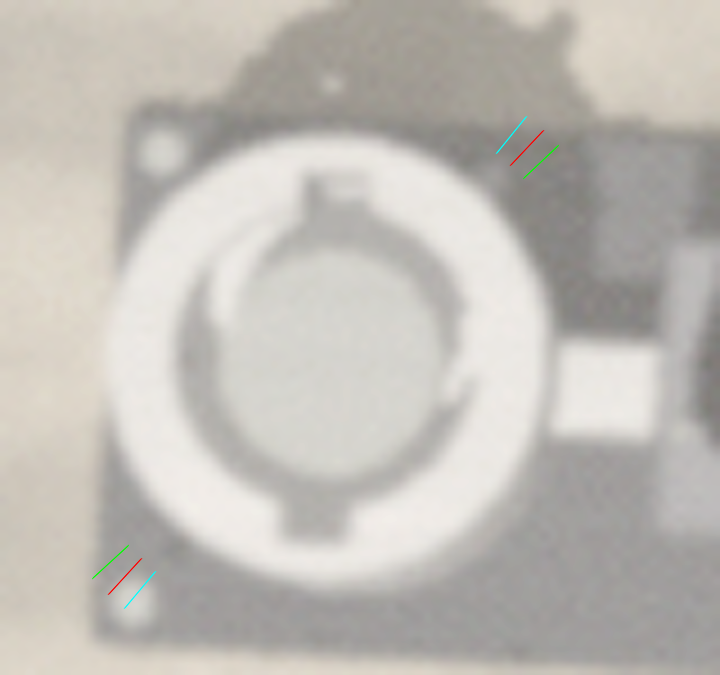

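View pics/ribs.png

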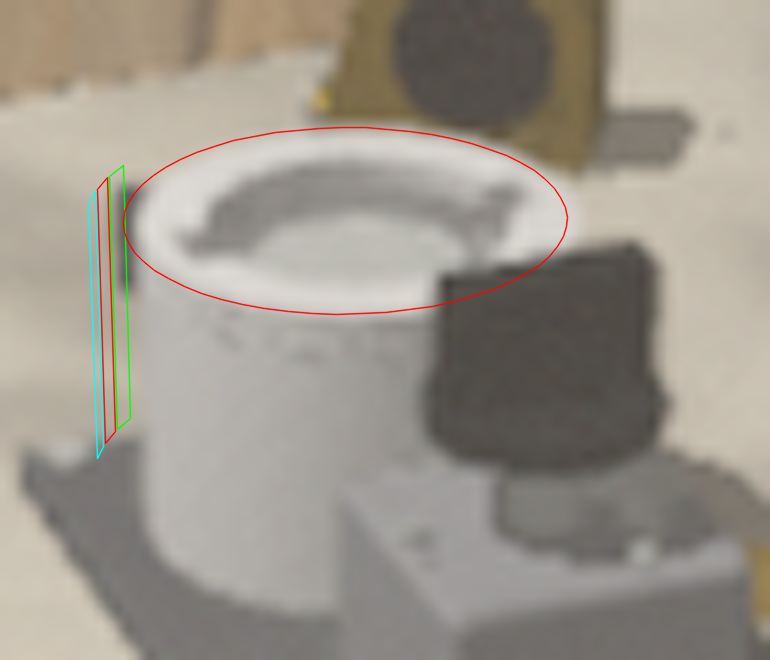

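Run:
```python
from ov import *
f=lambda a:(np.array(a)+.5)/9-.5+[222,215]
p=back("top",f([(337,188),(315.5,525)]),.08);a=p[0]-p[1];print(p,np.degrees(np.arctan2(a[1],a[0])))
f=lambda a:(np.array(a)+.5)/6.5-.5+[225,220]
# plate edges fit via Canny/threshold: sample long edges
im=cv2.cvtColor(cv2.imread("pics/top0.png"),cv2.COLOR_BGR2GRAY).astype(float)
def edge(P0,P1,nrm,n=60,r=5):
    pts=[]
    for t in np.linspace(.12,.88,n):
        c=P0+(P1-P0)*t;ks=np.arange(-r,r+.01,.25)
        xy=c+np.outer(ks,nrm);v=cv2.remap(im.astype(np.float32),xy[:,0].astype(np.float32).reshape(-1,1),xy[:,1].astype(np.float32).reshape(-1,1),1).ravel()
        g=np.gradient(cv2.GaussianBlur(v.reshape(-1,1),(1,9),2).ravel());pts.append(xy[np.argmax(g)])
    return np.array(pts)
TL,TR,BR,BL=proj("top",np.array([[.6265,.0699,.01],[.6163,-.1244,.01],[.4974,-.1199,.01],[.5075,.0771,.01]]))
for A,B,n in((BL,BR,(0,1)),(TL,BL,(-1,0)),(TR,BR,(1,0))):
    q=back("top",edge(A,B,np.array(n,float)),.01)[:,:2]
    l=cv2.fitLine(q.astype(np.float32),cv2.DIST_HUBER,0,.001,.001).ravel();print(np.degrees(np.arctan2(l[1],l[0])),l)
```

```text
[[0.59875146 0.01756509 0.08      ]
 [0.52837826 0.0212403  0.08      ]] -2.989526990142072
86.815384 [ 0.05555339  0.9984557   0.50123143 -0.02163278]
-2.9036672 [ 0.9987161  -0.05065687  0.56016773  0.07667483]
-2.9055362 [ 0.99871445 -0.05068944  0.5584332  -0.12314762]
```

{"method": "drive_tool", "body": {
  "commands": [0, 0, 0.001, 0, 0, -0.4, 0.005, 0, 0, 0.002, 0, 0, -0.4, 0.005, 0, 0, 0.002, 0, 0, -0.4, 0.005, 0, 0, 0.002, 0, 0, -0.4, 0.005]
}}

```text
time_s: 15.0
tool_pos: [0.5629, 0.0195, 0.0802]
tool_rot: [3.142, -0.0, 2.388]
contact_force: [1.9, -1.3, 1.6]
finger_gap: 0.146
```

```bash
python3 look.py 18
```

```text
{'time_s': np.float64(15.0), 'joint_pos': array([-6.0800e-02,  3.0500e-02,  1.9448e+00,  2.0000e-04,  1.1664e+00,
       -8.7850e-01]), 'tool_pos': array([0.5629, 0.0195, 0.0802]), 'tool_rot': array([ 3.1415e+00, -2.0000e-04,  2.3884e+00]), 'contact_force': array([ 1.9436, -1.2831,  1.5913]), 'ft_torque': array([-0.3985, -0.3882,  0.0635]), 'finger_gap': np.float64(0.1455)}
```

{"method": "drive_tool", "body": {
  "commands": [0, 0, 0.001, 0, 0, 0, 0.005, 0, 0, 0.0015, 0, 0, 0, 0.005, 0, 0, 0.0015, 0, 0, 0, 0.005, 0, 0, 0.0015, 0, 0, 0, 0.005]
}}

```text
time_s: 15.4
tool_pos: [0.5628, 0.0195, 0.0803]
tool_rot: [3.141, -0.0, 2.388]
contact_force: [6.0, -0.9, -5.1]
finger_gap: 0.147
```

```bash
python3 look.py 19
```

```text
{'time_s': np.float64(15.4), 'joint_pos': array([-6.0900e-02,  3.0100e-02,  1.9451e+00,  2.0000e-04,  1.1664e+00,
       -8.7850e-01]), 'tool_pos': array([0.5628, 0.0195, 0.0803]), 'tool_rot': array([ 3.1414e+00, -1.0000e-04,  2.3883e+00]), 'contact_force': array([ 5.9767, -0.8834, -5.0645]), 'ft_torque': array([-0.3384, -1.0783, -0.0037]), 'finger_gap': np.float64(0.1465)}
```

{"method": "drive_tool", "body": {
  "commands": [0, 0, -0.0018, 0, 0, 0, 0.005, 0, 0, -0.0018, 0, 0, 0, 0.005, 0, 0, -0.0018, 0, 0, 0, 0.005, 0, 0, -0.0018, 0, 0, 0, 0.005]
}}

```text
time_s: 15.8
tool_pos: [0.5628, 0.0195, 0.0802]
tool_rot: [-3.142, -0.0, 2.388]
contact_force: [0.9, -1.0, 2.1]
finger_gap: 0.147
```

```bash
python3 look.py 20 side top
python3 - <<'E'
from ov import *
p=np.array((.5625,.0195));a=np.radians(-43)
it=[(box(p,a,.06,.014,.120),(255,255,0))]
crop("side","pics/side20.png","pics/os20.png",200,150,400,300,4,it,2)
E
```

```text
{'time_s': np.float64(15.8), 'joint_pos': array([-6.0800e-02,  3.0500e-02,  1.9449e+00,  2.0000e-04,  1.1665e+00,
       -8.7840e-01]), 'tool_pos': array([0.5628, 0.0195, 0.0802]), 'tool_rot': array([-3.1415e+00, -4.0000e-04,  2.3883e+00]), 'contact_force': array([ 0.8502, -0.9803,  2.1255]), 'ft_torque': array([-0.2211, -0.1371, -0.0029]), 'finger_gap': np.float64(0.1475)}
```

View pics/os20.png

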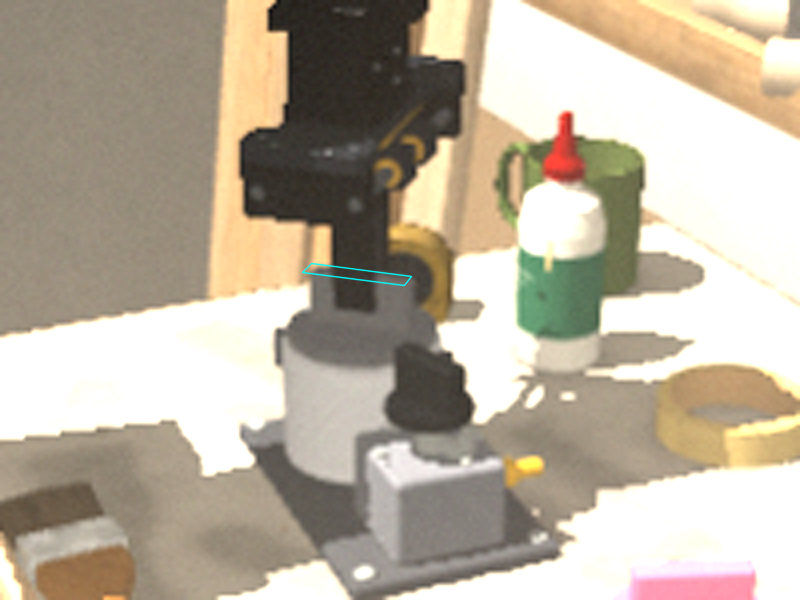

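View pics/top20.png

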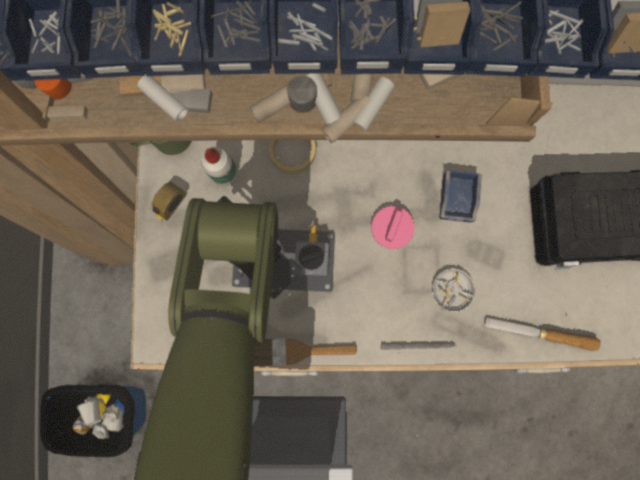

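```bash
python3 -c "
from plant import *
print(hand_in())"
```

```text
the job is handed in; nothing more can be done
None
```

The filter is set to vent, and the cap is in the pot, turned half way and still held by its bar. I handed the job in at about 15.8 s.

- **Valve:** I pressed the knob 7.8 mm and turned it clockwise until the stop pushed back with 0.53 N m. Then I opened the gripper. The side picture shows the knob up again in its turned position.
- **Cap:** The lugs went into the slots and I pushed the cap down about 19 mm, with roughly 4 N of spring force. I then turned it clockwise.
- **Final angle:** By the gripper's reading, the bar is at -43.2°. The target is -43.0°, which is the unit's measured yaw of about -3.0° less 40°. Turning torque stayed near zero, so the lock plungers were not reached.
- **Lug check:** Raising the tool moved the cap only until the force jumped by 7 N. The lugs are therefore under the ledge, and I eased back afterwards.
- **Surroundings:** The last top picture shows the other objects and the pink cap where they were, apart from what the arm hides.

Four checks disagreed or were weak:

- **Fingertip height:** In the pictures the fingertips stood about 37 mm higher than the stated tool size gives. I worked from the pictures, and both grasps bore that out.
- **Camera agreement:** The side camera sat about 1 to 1.5 pixels off the top camera.
- **Ribs:** Seen from the side, the rib was too blurred to confirm the angle, and a rough reading put it a few degrees further clockwise. The angle therefore rests on the unit's yaw as read from the slots and plate edges.
- **Spring force:** It barely rose over the middle 6 mm of the push, then came to about the expected value at the bottom.

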